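# Snug a hardwood block in a quick-adjust bench clamp

### The arm

A 6-joint arm with a two-finger parallel gripper is mounted at the origin on the work surface; the furniture and walls round the work are solid. World frame = base frame: x ahead of the robot, y to its left, z up, the work surface at z = 0. Lengths are in m, angles in rad, forces in N, time in s.
With the tool pointing down it reaches from about 0.275 to 0.75 m from the base axis. Payload 10.2 kg.
Tool frame: the origin (TCP) lies between the finger pads; the fingertips stand env.tips_ahead ahead of it and the grasp point (between the pads) is the TCP (env.tips_ahead is the distance from the TCP to the fingertips, in m); z points along the fingers, y is the line along which they close (so a half turn about z gives the same grasp; the last joint's range is limited). The gripper opens to 88 mm and grips with 3 to 60 N. Pads are 18 mm wide; open, the fingers measure 123 mm over their backs; the gripper's body (75 mm by 187 mm) begins 45 mm behind the grasp point.
Start: joints at [1.12, 0.313, 1.498, -0, 1.331, -0.223], TCP at [0.119, 0.511, 0.258] pointing down, gripper open.
Joint ranges: [-2.94, 2.94], [-0.97, 2.17], [0.19, 2.56], [-1.23, 4.37], [0.02, 3.11], [-2.88, 2.88]. Speed limits (rad/s): [2.39, 2.39, 3.01, 3.14, 3.14, 3.14].

### API

Orientations are given as a unit quaternion [x, y, z, w].
In Python, from bench import status, camera, get_calibration, order, spotter, env gives the robot as it stands.
- The arm moves only by the tool step_arm, never from a script. Its argument "plan" is a list of rows, each a list of 2 entries, a list of its own where there are three numbers: the shift along the world's x, y, z normalised to -1 to 1, where 1 is 0.1 m, then the turn, a rotation vector about the world's x, y, z normalised to -1 to 1, where 1 is 0.5 rad. A call has 1 to 5 rows; each row is the pose to reach, as a shift and turn from the pose commanded when the call began; what a row does not reach only later rows make up. A row lasts 1/8 s, in which the tool goes at most 62.5 mm and 10.7 degrees, less where a joint would pass 70% of its speed; a pose out of reach is approached as far as the arm can. A call with a number of a shift or a turn outside -1 to 1 is refused whole. A call with a gripper value outside its range is refused whole. "fingers" is the opening, from -1 (shut) to 1 (fully open), set as the call begins (left out, the last holds). The fingers move at their own pace and stop on an object; "force" is the grip in N (left out, the last holds). Time passes only in rows, so rows that repeat a pose let the fingers close. It gives the time, the measured TCP pose, the force, the opening and the grip force at its end, in the units of the state.
- status.state(): the state, without advancing time (a new reading comes with each control period).
- camera(name): name is "scene" or "top" or "wrist"; returns the picture (400x640x3 uint8, red, green, blue); there is no depth.
- get_calibration(name): a dict with "fx", "fy", "cx", "cy" (pixels), "pose" (4x4, takes a point from camera to world coordinates). Camera axes: x right, y down, z forward; pixel columns grow to the right and rows downward; lengths in m; the calibration is good to about 2 mm. A picture is of the moment at which its call begins: read the wrist's pose just before it. get_calibration takes no time and is no camera call; for the wrist camera it gives the pose at the moment of the call.
- order.hand_in(): hands the job in; it is judged then, once.
Trained networks look in the newest picture that a camera, given by its name, has taken for a name from the list of things; names that differ only in an ending like _2 or _b are one class to them, and where a whole thing is asked for, a point or a joint stands for the part that bears it (a point fixed in the world has none). Each returns a list of dicts, best first, with "confidence" (0 to 1); they miss things now and then, are a little off and sometimes report something else, mostly with a low value. They report only what shows in the picture. A call takes as long as a camera call.
- spotter.find_in(camera, label): "extent" ([centre column, centre row, width, height] as shares, 0 to 1, of the picture: columns of its width, rows of its height, round what is visible of it).
- spotter.regions_of(camera, label): "mask" (400x640 bool, what is visible of it) and "extent" ([centre column, centre row, width, height] as shares, 0 to 1, of the picture: columns of its width, rows of its height, round what is visible of it).
- spotter.spot_point(camera, label): "at" ([column, row] as shares, 0 to 1, of the picture: columns of its width, rows of its height: a listed point, or the origin of a listed thing).
The state is a dict: "t": time; "joint_positions": joint angles; "joint_vel": joint speeds; "joint_torque": joint torques, N m; "position": TCP position; "ee_rot": TCP orientation; "force": force on the tool from outside, world axes, zero at the start; "ft_torque": the same for the moment, N m; "finger_gap": finger opening in m; "finger_force": force on a finger pad.
Only numpy, scipy, OpenCV 4.12 (cv2) and the standard library are available. Lean on these libraries where they do the work, as an engineer would, in place of code of your own. Each camera call takes 0.05 s, during which the arm holds its last target. There are 200 camera calls.

### The job

Clamp the loose reddish hardwood block in the bench clamp: squeeze the clamp's red release lever, and while holding it squeezed slide the blue jaw forward until its pad presses the block flat against the metal fence, then let the lever go so that its tooth drops fully into a notch of the rail. The block must end up snugly held, with a clamping force of about 5 to 20 N; never press on it harder than 25 N, and leave the white jar and the screw tin where they stand.

Things in the scene. Friction and masses are not known exactly. Their poses are not given: they have to be found in the camera images.
- clamp: The clamp's fixed bed, a plywood board 120 mm (its x) by 310 mm (its y, -140 to +170 mm), 18 mm thick; origin on its underside, on the line along which the jaw slides. Its +y axis is the jaw's forward direction, towards the fence; z up.
- rail (a point): First notch of the steel rail, 24 mm above the bench, axes as the clamp's. Rail 24 mm wide, top 30 mm above the bench; notches in its -x side every 6 mm from here along +y (each 4 mm wide, lands of 2 mm between; the tooth is 2.5 mm wide and lies at the jaw origin's y). Behind them is a long parking slot, where the tooth starts.
- deck (a point): On the top of the raised wooden deck (32 mm above the bench, axes as the clamp's) along which the block slides; two strips beside the rail, full width beyond. At its far (+y) end stands the fence, a grey aluminium angle 110 mm wide, 40 mm high, square to y. Its face is fixed 0 to 40 mm beyond this point, differently each time, and is not measured: feel for it with the block.
- jaw: The blue sliding jaw; origin at bench height under its middle, axes as the clamp's. It slides only along the clamp's y, from -60 to +46 mm in the clamp's frame, and starts at -60 to -48 mm. Drag about 1.5 N plus 60 N per m/s. On top stand a fixed blue fin (x = 10 to 18 mm, y = -22 to +18 mm, up to z = 118 mm) and opposite it, on the -x side, the red release lever.
- grip (a point): Where the jaw is gripped from above: midway between the outer faces of fin and fully squeezed lever, 100 mm above the bench, 2 mm to -x of the jaw's origin; moves with the jaw. Lever (30 mm wide along y) and fin (40 mm) are squeezed together along the clamp's x: 57 mm over the outer faces at rest, 40 mm fully squeezed; both end about 15 mm above this point.
- push_tab (a point): Middle of the rear (-y) face of a blue tab that stands out 22 mm from the fin's outer (+x) face, 6 mm thick, 50 mm high (68 to 118 mm above the bench), 16 mm ahead (+y) of point grip. A finger beside the fin lies behind it and can push the jaw forward by it even while the lever is let go.
- pad_free (a point): On the jaw: middle of the black rubber pad's front face when nothing presses on it (47 mm above the bench, 55 mm ahead of the jaw's origin; does not follow the pad). Pad 60 mm wide, 24 mm high, on a spring of 2.2 N per mm with 16 mm of travel. This spring presses on the block, and drives the jaw back if nothing holds it.
- release_lever (a joint): Angle of the red release lever, rad. 0: let go, tooth fully in a notch or in the parking slot. About 0.19: the tooth rests on top of a land between two notches (not locked). 0.30: fully squeezed against its stop, tooth well clear. A spring returns it; at the grip height it takes about 3.5 N to start and 10 N to squeeze fully. While the tooth is in a notch the jaw cannot slide more than 1.5 mm.
- block: The loose reddish hardwood block, 150 mm long by 55 mm wide by 30 mm high, about 0.14 kg, lying on the deck across the rail: its long side (its own y axis) roughly along the clamp's x. Origin at the middle of its underside. It starts 8 to 60 mm short of the fence, slightly askew (up to 0.05 rad), and must end with its long side flat against the fence.
- white_jar: White round jar, standing, 68 mm high, 67 mm across; origin at the middle of its foot. Leave it alone.
- screw_tin: Grey round tin, 64 mm across, 45 mm high; origin at the middle of its foot. Leave it alone.

How it is judged:
By the outcome, as a careful person would: the job done as asked, in the order asked, and still so for the second after the job is handed in, with the robot touching nothing.
It also fails if it takes over 54 s, if anything falls off the work surface, if the arm or the gripper's body presses on something with over 40 N, if the wrist force passes 120 N, or if a joint passes its speed limit or range.

## Working session

There is one attempt and no reset: what is moved stays moved. The work goes in short steps, Python scripts to look and compute and a tool call to move; the robot and the scene stay as the last step left them, time stands still between calls to the robot, and variables do not carry over. Pictures are saved under pics/ and viewed, at most 10 in all, crops included, and the job is handed in when it is done.

Besides the shell and the picture viewer there is one more tool, called after "Request:" as name(argument=value, ...) on one line, values as JSON. step_arm: Moves the arm, as the interface text tells. Its arguments: {"type":"object","properties":{"plan":{"type":"array"},"fingers":{"type":"number"},"force":{"type":"number"}},"required":["plan"]}

```bash
mkdir -p pics; ls
cat > h.py <<'E'
import numpy as np, cv2
from bench import status, camera, get_calibration, order, spotter, env
from scipy.spatial.transform import Rotation as R
def ray(name,uv,cal=None):
    c=cal or get_calibration(name);P=np.array(c["pose"])
    d=P[:3,:3]@np.array([(uv[0]-c["cx"])/c["fx"],(uv[1]-c["cy"])/c["fy"],1]);return P[:3,3],d
def atz(name,uv,z,cal=None):
    o,d=ray(name,uv,cal);return o+d*(z-o[2])/d[2]
def proj(name,p,cal=None):
    c=cal or get_calibration(name);P=np.array(c["pose"]);q=P[:3,:3].T@(np.array(p)-P[:3,3])
    return np.array([c["fx"]*q[0]/q[2]+c["cx"],c["fy"]*q[1]/q[2]+c["cy"]])
def snap(name,f):
    im=camera(name);cv2.imwrite("pics/"+f,im[:,:,::-1]);return im
E
python3 - <<'E'
from h import *
s=status.state();print(s["t"],s["position"],s["ee_rot"],env.tips_ahead)
Z=dict(clamp=0,rail=.024,deck=.032,jaw=0,grip=.1,push_tab=.093,pad_free=.047,block=.032,white_jar=0,screw_tin=0)
ims=[snap("scene","s1.png"),snap("top","t1.png")]
for n in("top","scene"):
  for k,z in Z.items():
    for r in spotter.spot_point(n,k)[:1]:
      uv=np.array(r["at"])*[640,400];print(n,k,round(r["confidence"],2),uv.round(),atz(n,uv,z).round(4))
print(status.state()["t"])
E
```

```text
pics
0.0 [0.11847972 0.51123335 0.25716245] [ 1.13661261e-01  9.93519361e-01 -5.93780374e-04 -2.09088188e-04] 0.019
top clamp 0.75 [404. 204.] [ 0.4911 -0.2948  0.    ]
top rail 0.71 [422. 197.] [ 0.5029 -0.3326  0.024 ]
top deck 0.77 [361. 202.] [ 0.4872 -0.1887  0.032 ]
top jaw 0.85 [425. 198.] [ 0.5076 -0.3455  0.    ]
top grip 0.82 [435. 191.] [ 0.5014 -0.342   0.1   ]
top push_tab 0.6 [420. 178.] [ 0.5309 -0.3119  0.093 ]
top pad_free 0.59 [405. 196.] [ 0.5008 -0.2868  0.047 ]
top block 0.88 [381. 196.] [ 0.5024 -0.234   0.032 ]
top white_jar 0.79 [214. 177.] [0.5495 0.1689 0.    ]
top screw_tin 0.91 [270. 183.] [0.5366 0.0318 0.    ]
scene clamp 0.56 [400. 279.] [ 0.5006 -0.2956  0.    ]
scene deck 0.89 [361. 241.] [ 0.4944 -0.189   0.032 ]
scene jaw 0.98 [421. 291.] [ 0.5073 -0.3409  0.    ]
scene grip 0.74 [430. 246.] [ 0.5097 -0.3434  0.1   ]
scene push_tab 0.6 [432. 240.] [ 0.5365 -0.3282  0.093 ]
scene pad_free 0.7 [398. 257.] [ 0.5002 -0.2847  0.047 ]
scene white_jar 0.96 [280. 183.] [0.5367 0.1704 0.    ]
1.1
```

Run:
```python
import cv2
a=cv2.imread("pics/t1.png")[130:270,300:500];cv2.imwrite("pics/t1c.png",cv2.resize(a,None,fx=4,fy=4,interpolation=3))
```

```text
(no output)
```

View pics/t1c.png

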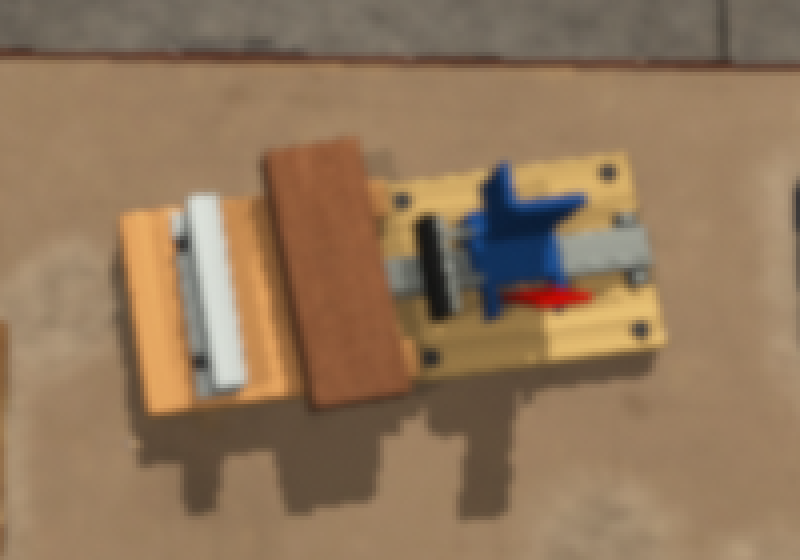

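View pics/s1.png

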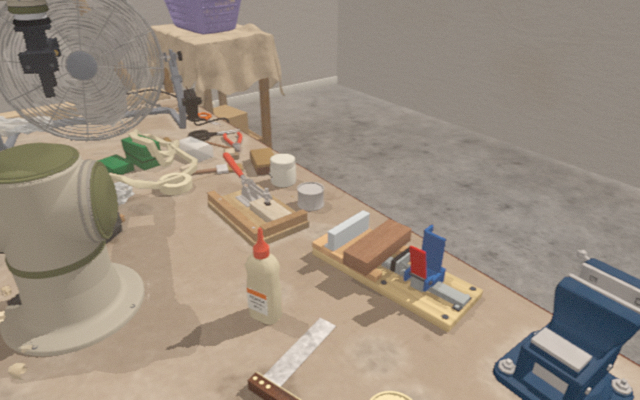

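Request:
step_arm(plan=[[[0.5,-0.5,0.3],[0,0,-0.3]],[[1,-1,0.5],[0,0,-0.6]]], fingers=1, force=5)

```text
t: 1.35
position: [0.2021, 0.4276, 0.301]
ee_rot: [0.262, 0.965, 0.0, 0.0]
force: [0.3, 0.6, -0.3]
finger_gap: 0.0878
finger_force: 0.0
```

Request:
step_arm(plan=[[[0.5,-0.5,0],[0,0,-0.3]],[[1,-1,0],[0,0,-0.6]]])

```text
t: 1.6
position: [0.291, 0.3386, 0.3007]
ee_rot: [0.404, 0.915, 0.0, 0.0]
force: [0.1, 0.6, -0.6]
finger_gap: 0.0885
finger_force: 0.0
```

Request:
step_arm(plan=[[[0.5,-0.5,0],[0,0,-0.3]],[[1,-1,0],[0,0,-0.6]]])

```text
t: 1.85
position: [0.3795, 0.25, 0.3006]
ee_rot: [0.537, 0.844, 0.0, 0.0]
force: [0.4, 1.6, -0.6]
finger_gap: 0.0883
finger_force: 0.0
```

Request:
step_arm(plan=[[[0.3,-0.5,0],[0,0,-0.3]],[[0.6,-1,0],[0,0,-0.6]]])

```text
t: 2.1
position: [0.4391, 0.1499, 0.3004]
ee_rot: [0.657, 0.754, 0.0, 0.0]
force: [-0.0, -0.0, 0.6]
finger_gap: 0.0881
finger_force: 0.0
```

Request:
step_arm(plan=[[[0,-0.5,0],[0,0,0]],[[0,-1,0],[0,0,0]]])

```text
t: 2.35
position: [0.4383, 0.05, 0.3003]
ee_rot: [0.655, 0.756, 0.0, -0.0]
force: [0.1, 0.9, -0.4]
finger_gap: 0.0882
finger_force: 0.0
```

Request:
step_arm(plan=[[[0,-0.5,0],[0,0,0]],[[0,-1,0],[0,0,0]]])

```text
t: 2.6
position: [0.4381, -0.0499, 0.3005]
ee_rot: [0.655, 0.756, 0.0, 0.0]
force: [0.8, 1.2, 0.1]
finger_gap: 0.088
finger_force: 0.0
```

Request:
step_arm(plan=[[[0,-0.5,0],[0,0,0]],[[0,-1,0],[0,0,0]],[[0,-1,0],[0,0,0]]])

```text
t: 2.98
position: [0.438, -0.1508, 0.3001]
ee_rot: [0.656, 0.755, -0.0, -0.0]
force: [-0.7, 0.5, -0.4]
finger_gap: 0.0884
finger_force: 0.0
```

Request:
step_arm(plan=[[[0.2,-0.5,0],[0,0,0]],[[0.4,-1,0],[0,0,0]],[[0.4,-1,0],[0,0,0]]])

```text
t: 3.35
position: [0.4789, -0.2497, 0.2993]
ee_rot: [0.655, 0.755, -0.0, -0.001]
force: [-0.2, 0.0, -0.1]
finger_gap: 0.0879
finger_force: 0.0
```

```bash
cat > look.py <<'E'
from h import *
import sys
cal=get_calibration("wrist");snap("wrist",sys.argv[1])
print(status.state()["t"],status.state()["position"].__repr__(),np.array(cal["pose"]).round(3).tolist())
Z=dict(clamp=0,rail=.024,deck=.032,jaw=0,grip=.1,push_tab=.093,pad_free=.047,block=.032)
for k,z in Z.items():
    for r in spotter.spot_point("wrist",k)[:1]:
      uv=np.array(r["at"])*[640,400];print(k,round(r["confidence"],2),uv.round(),atz("wrist",uv,z,cal).round(4))
E
python3 look.py w1.png
```

```text
3.4 array([ 0.47850276, -0.24817818,  0.29973963]) [[0.99, 0.134, 0.039, 0.469], [0.14, -0.948, -0.285, -0.175], [-0.001, 0.288, -0.958, 0.426], [0.0, 0.0, 0.0, 1.0]]
clamp 0.68 [329. 194.] [ 0.501  -0.2829  0.    ]
rail 0.85 [329. 226.] [ 0.5066 -0.3284  0.024 ]
deck 0.74 [328. 134.] [ 0.4835 -0.1919  0.032 ]
jaw 0.65 [329. 230.] [ 0.5101 -0.3448  0.    ]
grip 0.95 [328. 260.] [ 0.5056 -0.3454  0.1   ]
push_tab 0.68 [356. 244.] [ 0.5392 -0.3212  0.093 ]
pad_free 0.6 [330. 203.] [ 0.5007 -0.2852  0.047 ]
block 0.92 [330. 166.] [ 0.4932 -0.2344  0.032 ]
```

View pics/w1.png

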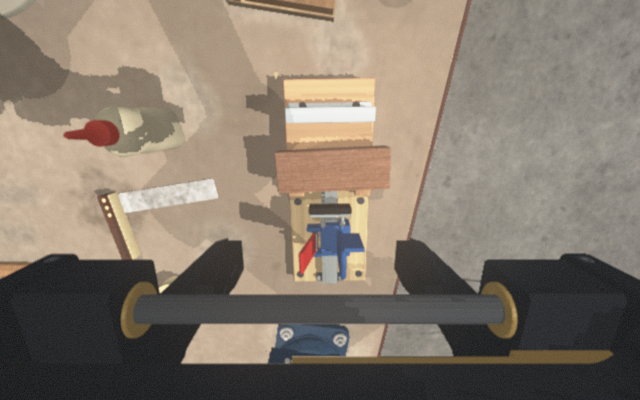

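```bash
python3 - <<'E'
from h import *
im=cv2.imread("pics/w1.png").astype(int);cal=get_calibration("wrist")
def fit(mask,z,tag):
    n,l,st,_=cv2.connectedComponentsWithStats(mask.astype(np.uint8))
    i=1+np.argmax(st[1:,4]);ys,xs=np.nonzero(l==i)
    P=np.array([atz("wrist",(x,y),z,cal)[:2] for x,y in zip(xs,ys)],np.float32)
    r=cv2.minAreaRect(P);print(tag,len(P),r, cv2.boxPoints(r).round(4).tolist())
m=np.zeros(im.shape[:2],bool);m[95:130,275:385]=1
b,g,r=[im[:,:,i] for i in range(3)]
fit(m&(im.min(2)>190),.072,"fence")
m[:]=0;m[140:200,265:400]=1
fit(m&(r>90)&(r<200)&(r-b>40)&(g<r*.72),.062,"block")
m[:]=0;m[195:225,300:360]=1
fit(m&(im.max(2)<60),.059,"pad")
print(im[112,330],im[165,330],im[150,340],im[210,330])
E
python3 - <<'E'
import cv2
a=cv2.imread("pics/w1.png")[65:295,260:410];cv2.imwrite("pics/w1c.png",cv2.resize(a,None,fx=2.6,fy=2.6,interpolation=3))
E
```

```text
fence 1493 ((0.4811028242111206, -0.16240458190441132), (0.1085774302482605, 0.022137587890028954), 9.114225387573242) [[0.42570000886917114, -0.16009999811649323], [0.4293000102043152, -0.1818999946117401], [0.5364999771118164, -0.1647000014781952], [0.5329999923706055, -0.1429000049829483]]Traceback (most recent call last):
  File "<stdin>", line 12, in <module>
  File "<stdin>", line 5, in fit
    return _wrapfunc(a, 'argmax', axis=axis, out=out, **kwds)
    return bound(*args, **kwds)
ValueError: attempt to get argmax of an empty sequence
```

View pics/w1c.png

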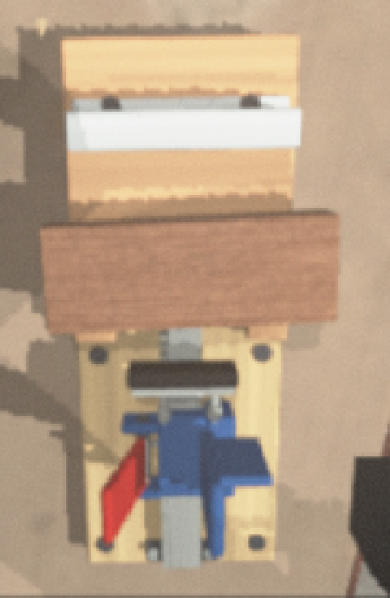

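Request:
step_arm(plan=[[[0.12,-0.46,-0.3],[0,0,0.034]],[[0.23,-0.91,-0.7],[0,0,0.034]],[[0.23,-0.91,-1],[0,0,0.034]],[[0.23,-0.91,-1],[0,0,0.034]]])

```text
t: 4.3
position: [0.5007, -0.3387, 0.1985]
ee_rot: [0.648, 0.761, 0.0, -0.002]
force: [-0.3, 0.7, 0.2]
finger_gap: 0.0881
finger_force: 0.0
```

```bash
python3 look.py w2.png
```

```text
4.35 array([ 0.50130025, -0.33895346,  0.20063148]) [[0.987, 0.152, 0.042, 0.49], [0.158, -0.946, -0.282, -0.264], [-0.003, 0.285, -0.958, 0.326], [0.0, 0.0, 0.0, 1.0]]
clamp 0.91 [324. 142.] [ 0.4987 -0.287   0.    ]
rail 0.72 [323. 182.] [ 0.5037 -0.3284  0.024 ]
deck 0.92 [328.  40.] [ 0.4859 -0.1917  0.032 ]
jaw 0.95 [326. 192.] [ 0.5103 -0.3446  0.    ]
grip 0.82 [324. 218.] [ 0.5066 -0.3428  0.1   ]
push_tab 0.92 [362. 198.] [ 0.5367 -0.3219  0.093 ]
pad_free 0.89 [325. 149.] [ 0.4998 -0.2897  0.047 ]
block 0.73 [330.  94.] [ 0.496  -0.2378  0.032 ]
```

View pics/w2.png

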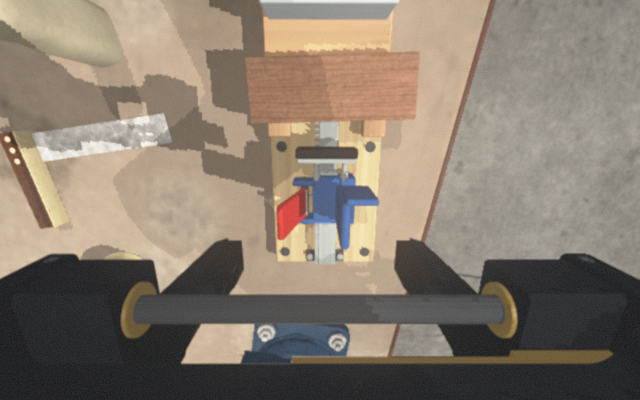

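Request:
step_arm(plan=[[[0,0,-0.5],[0,0,0]],[[0,0,-0.85],[0,0,0]],[[0,0,-1],[0,0,0]],[[0,0,-1],[0,0,0]]])

```text
t: 5.25
position: [0.5014, -0.3393, 0.1004]
ee_rot: [0.648, 0.761, -0.0, -0.0]
force: [0.8, 0.8, 0.8]
finger_gap: 0.0882
finger_force: 0.0
```

```bash
python3 look.py w3.png
```

```text
5.3 array([ 0.50170678, -0.33966259,  0.10143515]) [[0.987, 0.152, 0.045, 0.49], [0.158, -0.945, -0.285, -0.265], [-0.001, 0.289, -0.957, 0.227], [0.0, 0.0, 0.0, 1.0]]
clamp 0.56 [327. 150.] [ 0.5002 -0.2868  0.    ]
rail 0.94 [328. 207.] [ 0.5071 -0.3264  0.024 ]
jaw 0.76 [326. 218.] [ 0.5092 -0.3439  0.    ]
grip 0.93 [328. 280.] [ 0.5074 -0.343   0.1   ]
pad_free 0.79 [330. 159.] [ 0.5012 -0.2873  0.047 ]
block 0.88 [333.  77.] [ 0.495  -0.2369  0.032 ]
```

View pics/w3.png

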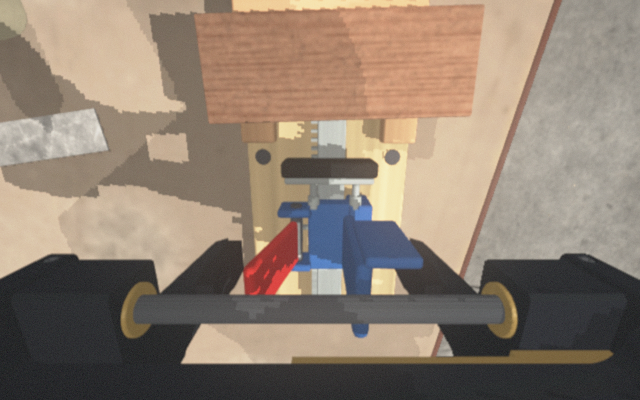

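Request:
step_arm(plan=[[[0.05,0.008,0],[0,0,0]],[[0.05,0.008,0],[0,0,0]],[[0.05,0.008,0],[0,0,0]],[[0.05,0.008,0],[0,0,0]],[[0.05,0.008,0],[0,0,0]]], fingers=-1, force=22)

```text
t: 6.32
position: [0.5053, -0.339, 0.1009]
ee_rot: [0.648, 0.761, -0.001, -0.001]
force: [9.5, 2.5, 4.7]
finger_gap: 0.04
finger_force: 20.3
```

Request:
step_arm(plan=[[[0,0,0],[0,0,0]],[[0,0,0],[0,0,0]]])

```text
t: 6.58
position: [0.5056, -0.3389, 0.1008]
ee_rot: [0.648, 0.761, -0.001, -0.0]
force: [-6.4, -1.0, 5.8]
finger_gap: 0.04
finger_force: 22.3
```

Request:
step_arm(plan=[[[-0.009,0.059,0],[0,0,0]],[[-0.019,0.118,0],[0,0,0]],[[-0.028,0.178,0],[0,0,0]],[[-0.038,0.237,0],[0,0,0]],[[-0.047,0.296,0],[0,0,0]]])

```text
t: 7.2
position: [0.501, -0.31, 0.1008]
ee_rot: [0.648, 0.761, -0.001, 0.0]
force: [-5.1, -6.2, 3.6]
finger_gap: 0.0405
finger_force: 22.3
```

Run:
```python
from h import *
s=status.state();print(s["t"],s["position"],s["force"],s["finger_gap"])
im=snap("top","t2.png")
a=im[130:270,300:500,::-1];cv2.imwrite("pics/t2c.png",cv2.resize(a,None,fx=4,fy=4,interpolation=3))
```

```text
7.2 [ 0.50100607 -0.30996673  0.10081426] [-5.0567811  -6.18396719  3.63573278] 0.040527815185940064
```

View pics/t2c.png

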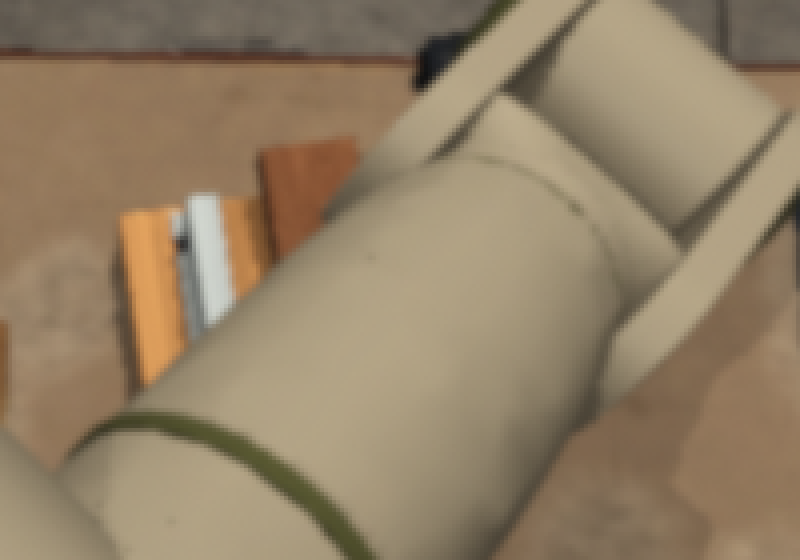

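Request:
step_arm(plan=[[[-0.006,0.039,0],[0,0,0]],[[-0.012,0.079,0],[0,0,0]],[[-0.019,0.118,0],[0,0,0]],[[-0.025,0.158,0],[0,0,0]]])

```text
t: 7.75
position: [0.4985, -0.2941, 0.1008]
ee_rot: [0.648, 0.761, -0.001, 0.0]
force: [-5.0, -5.3, 4.3]
finger_gap: 0.0399
finger_force: 22.3
```

```bash
cat > f.py <<'E'
from h import *
f=np.array([-.157,.9875,0]);e=np.array([.9875,.157,0])
F=[];p=[]
for i in range(4):
    s=status.state();F.append(s["force"]);p.append(s["position"])
    if i<3: camera("wrist")
F=np.array(F);p=np.array(p)-[.5056,-.3389,.1008]
print(s["t"],"Ff",(F@f).round(1),"Fe",(F@e).round(1),"Fz",F[:,2].round(1),"pf",(p@f*1e3).round(2),"pe",(p@e*1e3).round(2),s["finger_gap"])
E
python3 f.py; python3 look.py w4.png
```

```text
7.9 Ff [-4.5 -1.  -1.  -0.8] Fe [-5.8 -6.9 -6.5 -6. ] Fz [4.3 5.2 5.5 6.1] pf [45.38 45.93 45.93 45.94] pe [0.03 0.06 0.04 0.06] 0.04035159057078694
7.95 array([ 0.49842676, -0.293533  ,  0.10082616]) [[0.987, 0.152, 0.044, 0.487], [0.158, -0.945, -0.286, -0.219], [-0.002, 0.289, -0.957, 0.228], [0.0, 0.0, 0.0, 1.0]]
clamp 0.92 [320. 206.] [ 0.4996 -0.2889  0.    ]
rail 0.64 [320. 260.] [ 0.5055 -0.3267  0.024 ]
jaw 0.8 [322. 215.] [ 0.5022 -0.2961  0.    ]
grip 0.93 [318. 282.] [ 0.4997 -0.2995  0.1   ]
pad_free 0.69 [324. 161.] [ 0.4943 -0.2434  0.047 ]
block 0.73 [329. 117.] [ 0.4934 -0.216   0.032 ]
```

View pics/w4.png

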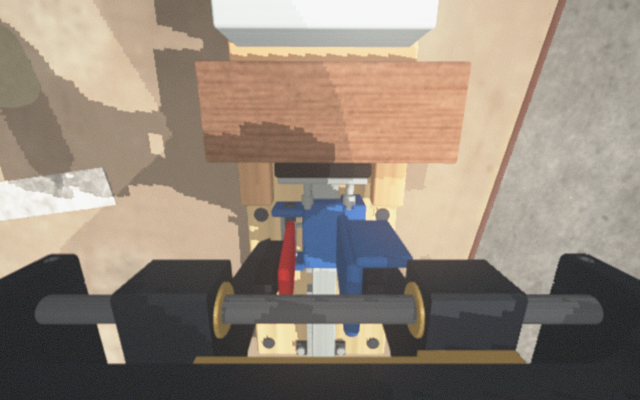

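Run:
```python
from h import *
f=np.array([-.157,.9875,0]);c=get_calibration("wrist")
for uv,z in(((325,47),.032),((325,30),.072),((330,62),.062),((330,161),.062),((322,166),.059)):
    p=atz("wrist",uv,z,c);print(uv,z,((p-[.4984,-.2935,0])@f*1e3).round(1))
```

```text
(325, 47) 0.032 119.1
(325, 30) 0.072 117.6
(330, 62) 0.062 105.2
(330, 161) 0.062 52.0
(322, 166) 0.059 48.5
```

Request:
step_arm(plan=[[[-0.005,0.03,0],[0,0,0]],[[-0.009,0.059,0],[0,0,0]],[[-0.014,0.089,0],[0,0,0]],[[-0.014,0.089,0],[0,0,0]]])

```text
t: 8.85
position: [0.497, -0.2847, 0.1008]
ee_rot: [0.648, 0.761, -0.001, -0.0]
force: [-6.5, -1.3, 6.5]
finger_gap: 0.0403
finger_force: 22.3
```

```bash
python3 f.py
```

```text
9.0 Ff [-0.2  0.4 -0.6 -0.8] Fe [-6.6 -5.9 -6.6 -6.6] Fz [6.5 6.4 6.4 7. ] pf [54.87 54.88 54.86 54.85] pe [0.06 0.06 0.05 0.05] 0.04019831163159716
```

Request:
step_arm(plan=[[[-0.002,0.015,0],[0,0,0]],[[-0.003,0.02,0],[0,0,0]],[[-0.003,0.02,0],[0,0,0]]])

```text
t: 9.38
position: [0.4968, -0.2828, 0.1008]
ee_rot: [0.648, 0.761, -0.001, -0.0]
force: [-6.0, -3.8, 6.2]
finger_gap: 0.0398
finger_force: 22.3
```

```bash
python3 f.py
```

```text
9.525 Ff [-2.8 -2.2 -2.2 -2.1] Fe [-6.5 -6.5 -7.8 -6.8] Fz [6.2 6.2 6.4 6. ] pf [56.74 56.74 56.74 56.73] pe [0.07 0.06 0.06 0.06] 0.03996649936970843
```

Request:
step_arm(plan=[[[-0.002,0.015,0],[0,0,0]],[[-0.003,0.02,0],[0,0,0]],[[-0.003,0.02,0],[0,0,0]]])

```text
t: 9.9
position: [0.4964, -0.2809, 0.1008]
ee_rot: [0.648, 0.761, -0.001, -0.0]
force: [-5.8, -2.4, 7.0]
finger_gap: 0.0402
finger_force: 22.3
```

```bash
python3 f.py
```

```text
10.05 Ff [-1.4 -2.8 -2.1 -1. ] Fe [-6.1 -7.  -7.1 -7. ] Fz [7.  6.7 5.9 5.6] pf [58.76 58.76 58.76 58.75] pe [0.07 0.07 0.06 0.07] 0.03998813256033818
```

Request:
step_arm(plan=[[[-0.002,0.015,0],[0,0,0]],[[-0.003,0.02,0],[0,0,0]],[[-0.003,0.02,0],[0,0,0]]])

```text
t: 10.42
position: [0.4962, -0.2794, 0.1008]
ee_rot: [0.648, 0.761, -0.001, 0.0]
force: [-5.7, -5.7, 5.4]
finger_gap: 0.04
finger_force: 22.3
```

```bash
python3 f.py
```

```text
10.575 Ff [-4.7 -5.  -4.3 -4.9] Fe [-6.6 -6.3 -7.3 -6.8] Fz [5.4 4.6 4.3 4.6] pf [60.28 60.26 60.24 60.27] pe [0.07 0.08 0.04 0.09] 0.03985573174179646
```

Request:
step_arm(plan=[[[-0.002,0.015,0],[0,0,0]],[[-0.003,0.02,0],[0,0,0]],[[-0.003,0.02,0],[0,0,0]]])

```text
t: 10.95
position: [0.496, -0.2779, 0.1008]
ee_rot: [0.648, 0.761, -0.001, 0.001]
force: [-5.9, -8.4, 3.0]
finger_gap: 0.04
finger_force: 22.3
```

```bash
python3 f.py
```

```text
11.1 Ff [-7.4 -7.1 -8.  -7.8] Fe [-7.1 -7.3 -7.7 -6.7] Fz [3.  3.1 3.6 3.4] pf [61.72 61.73 61.72 61.73] pe [0.07 0.06 0.07 0.07] 0.04015574929155769
```

Request:
step_arm(plan=[[[-0.003,0.02,0],[0,0,0]],[[-0.006,0.035,0],[0,0,0]],[[-0.006,0.035,0],[0,0,0]]])

```text
t: 11.48
position: [0.4955, -0.2752, 0.1009]
ee_rot: [0.648, 0.761, -0.002, 0.002]
force: [-4.1, -12.5, 0.3]
finger_gap: 0.0398
finger_force: 22.2
```

```bash
python3 f.py
```

```text
11.625 Ff [-11.7 -12.  -11.7 -12.2] Fe [-6.  -7.2 -6.6 -7. ] Fz [0.3 0.3 1.7 1.5] pf [64.44 64.43 64.43 64.44] pe [0.07 0.07 0.08 0.07] 0.03999897459565196
```

Request:
step_arm(plan=[[[0,0,0],[0,0,0]],[[-0.04,-0.007,0],[0,0,0]],[[-0.08,-0.013,0],[0,0,0]],[[-0.08,-0.013,0],[0,0,0]]], fingers=0.6)

```text
t: 12.12
position: [0.4872, -0.2763, 0.1005]
ee_rot: [0.649, 0.761, -0.001, 0.001]
force: [-4.8, -12.5, -1.2]
finger_gap: 0.0703
finger_force: 5.6
```

```bash
python3 f.py; python3 look.py w5.png
```

```text
12.275 Ff [-11.6 -10.9 -11.8 -11.6] Fe [-6.7 -7.2 -6.5 -8.2] Fz [-1.2 -1.2 -0.7 -0.1] pf [64.74 64.74 64.73 64.73] pe [-8.3  -8.19 -8.13 -8.12] 0.07040031861537506
12.325 array([ 0.48742101, -0.27625526,  0.1005805 ]) [[0.988, 0.15, 0.045, 0.476], [0.157, -0.944, -0.289, -0.201], [-0.001, 0.292, -0.956, 0.227], [0.0, 0.0, 0.0, 1.0]]
clamp 0.63 [328. 224.] [ 0.498 -0.287  0.   ]
rail 0.66 [331. 280.] [ 0.5067 -0.3262  0.024 ]
jaw 0.67 [330. 215.] [ 0.4979 -0.278   0.    ]
push_tab 0.83 [395. 246.] [ 0.5262 -0.2583  0.093 ]
pad_free 0.73 [337. 158.] [ 0.4916 -0.2233  0.047 ]
block 0.57 [343. 124.] [ 0.4931 -0.2018  0.032 ]
```

View pics/w5.png

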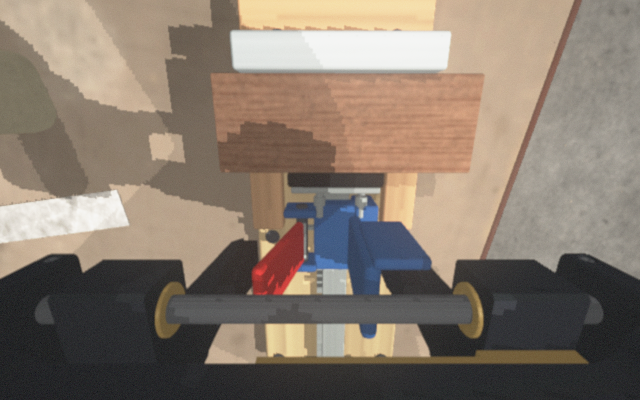

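Request:
step_arm(plan=[[[-0.04,-0.007,0],[0,0,0]],[[-0.04,-0.007,0],[0,0,0]],[[-0.04,-0.007,0],[0,0,0]]])

```text
t: 13.1
position: [0.485, -0.2768, 0.1011]
ee_rot: [0.649, 0.761, -0.0, 0.003]
force: [3.2, -10.8, -2.4]
finger_gap: 0.0705
finger_force: 5.4
```

```bash
python3 f.py
```

```text
13.25 Ff [-11.1 -10.5 -10.9 -10.8] Fe [1.4 2.3 2.5 1.9] Fz [-2.4 -2.2 -2.  -2.8] pf [64.57 64.54 64.57 64.54] pe [-10.58 -10.6  -10.61 -10.61] 0.07074241099241134
```

Request:
step_arm(plan=[[[0.001,-0.008,0],[0,0,0]],[[0.001,-0.008,0],[0,0,0]]])

```text
t: 13.5
position: [0.4851, -0.2774, 0.1011]
ee_rot: [0.649, 0.761, -0.0, 0.003]
force: [3.6, -8.9, -0.7]
finger_gap: 0.0706
finger_force: 4.8
```

```bash
python3 f.py; python3 look.py w6.png
python3 - <<'E'
import cv2,numpy as np
for n in("w3","w5","w6"):
    im=cv2.imread(f"pics/{n}.png").astype(int)
    m=(im[:,:,2]>110)&(im[:,:,1]<70)&(im[:,:,0]<70);m[:200]=0;m[300:]=0;m[:,:230]=0;m[:,350:]=0
    ys,xs=np.nonzero(m);print(n,xs.min(),xs.max(),ys.min(),ys.max(),m.sum())
E
```

```text
13.65 Ff [ -9.4 -10.2 -10.3  -9.5] Fe [2.1 1.9 2.6 2.1] Fz [-0.7 -0.9 -2.1 -1.1] pf [63.97 63.97 63.96 63.97] pe [-10.61 -10.6  -10.61 -10.6 ] 0.07068416723409703
13.7 array([ 0.48508278, -0.27738775,  0.10104266]) [[0.988, 0.149, 0.049, 0.473], [0.157, -0.944, -0.289, -0.202], [0.003, 0.294, -0.956, 0.228], [0.0, 0.0, 0.0, 1.0]]
clamp 0.93 [332. 225.] [ 0.4998 -0.2886  0.    ]
rail 0.68 [335. 277.] [ 0.5069 -0.3245  0.024 ]
jaw 0.84 [334. 216.] [ 0.5003 -0.2803  0.    ]
grip 0.86 [340. 278.] [ 0.4975 -0.2792  0.1   ]
push_tab 0.89 [401. 248.] [ 0.5273 -0.2607  0.093 ]
pad_free 0.81 [339. 160.] [ 0.4908 -0.2254  0.047 ]
w3 243 296 222 294 2009
w5 252 302 222 294 2151
w6 257 306 222 294 2064
```

Request:
step_arm(plan=[[[0.002,-0.01,0],[0,0,0]],[[0.002,-0.01,0],[0,0,0]]])

```text
t: 14.35
position: [0.4852, -0.2782, 0.101]
ee_rot: [0.649, 0.761, -0.0, 0.003]
force: [2.9, -7.9, -0.5]
finger_gap: 0.0703
finger_force: 4.0
```

```bash
python3 f.py
```

```text
14.5 Ff [-8.3 -9.2 -7.9 -8. ] Fe [1.6 0.5 1.9 2.9] Fz [-0.5  0.  -1.5 -0.9] pf [63.19 63.22 63.2  63.23] pe [-10.59 -10.59 -10.57 -10.6 ] 0.0707096046210676
```

Request:
step_arm(plan=[[[0.002,-0.01,0],[0,0,0]],[[0.002,-0.01,0],[0,0,0]]])

```text
t: 14.75
position: [0.4852, -0.2785, 0.101]
ee_rot: [0.649, 0.761, 0.0, 0.002]
force: [2.4, -5.6, 1.1]
finger_gap: 0.0708
finger_force: 3.0
```

```bash
python3 f.py
```

```text
14.9 Ff [-5.9 -5.8 -6.2 -6.5] Fe [1.5 2.  2.1 1.6] Fz [1.1 1.6 1.5 0.7] pf [62.85 62.86 62.87 62.87] pe [-10.67 -10.67 -10.66 -10.66] 0.07056564380830112
```

Request:
step_arm(plan=[[[0.002,-0.01,0],[0,0,0]],[[0.002,-0.01,0],[0,0,0]]])

```text
t: 15.15
position: [0.4848, -0.2787, 0.1005]
ee_rot: [0.648, 0.761, 0.0, 0.0]
force: [1.2, -3.0, 1.6]
finger_gap: 0.0704
finger_force: 1.7
```

```bash
python3 f.py
```

```text
15.3 Ff [-3.1 -4.4 -3.7 -3.1] Fe [0.7 1.  1.7 2.3] Fz [1.6 1.2 2.4 2.6] pf [62.7 62.7 62.7 62.7] pe [-11.06 -11.07 -11.06 -11.06] 0.07050449101369256
```

Request:
step_arm(plan=[[[0.003,-0.02,0],[0,0,0]],[[0.003,-0.02,0],[0,0,0]]])

```text
t: 15.55
position: [0.4845, -0.2801, 0.0999]
ee_rot: [0.648, 0.761, 0.0, -0.001]
force: [0.2, 0.4, 0.9]
finger_gap: 0.0701
finger_force: 0.0
```

```bash
python3 f.py
```

```text
15.7 Ff [ 0.4 -0.1 -0.9 -0.2] Fe [0.3 0.1 0.1 0.6] Fz [0.9 0.2 0.  0.3] pf [61.41 61.37 61.31 61.24] pe [-11.56 -11.53 -11.44 -11.41] 0.0706629808609294
```

Request:
step_arm(plan=[[[0,0,0.4],[0,0,0]],[[0,0,0.8],[0,0,0]],[[0,-0.2,1],[0,0,0]],[[0,-0.2,1],[0,0,0]]])

```text
t: 16.2
position: [0.4851, -0.3013, 0.2013]
ee_rot: [0.649, 0.761, -0.0, 0.001]
force: [-0.7, -0.1, -0.6]
finger_gap: 0.071
finger_force: 0.0
```

```bash
python3 look.py w7.png
python3 - <<'E'
import cv2
a=cv2.imread("pics/w7.png")[0:280,200:500];cv2.imwrite("pics/w7c.png",cv2.resize(a,None,fx=2.1,fy=2.1,interpolation=3))
E
```

```text
16.25 array([ 0.48472039, -0.30029354,  0.1998465 ]) [[0.988, 0.15, 0.047, 0.474], [0.157, -0.945, -0.287, -0.226], [0.001, 0.291, -0.957, 0.328], [0.0, 0.0, 0.0, 1.0]]
clamp 0.73 [331. 176.] [ 0.4986 -0.2882  0.    ]
rail 0.73 [333. 212.] [ 0.5061 -0.3249  0.024 ]
jaw 0.9 [335. 168.] [ 0.5017 -0.2782  0.    ]
grip 0.74 [332. 191.] [ 0.4946 -0.2819  0.1   ]
push_tab 0.57 [376. 173.] [ 0.5294 -0.2624  0.093 ]
pad_free 0.56 [337. 122.] [ 0.4916 -0.2267  0.047 ]
```

View pics/w7c.png

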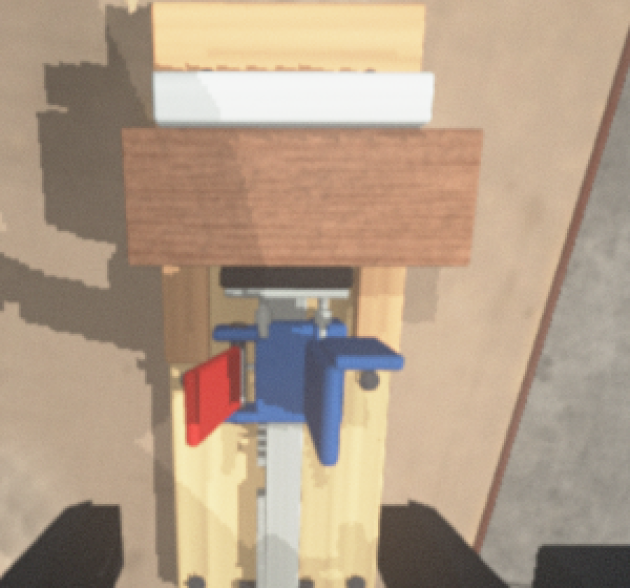

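The picture shows the block flat against the fence, the pad pressed against it, the lever fully out and the gripper clear.

```bash
python3 -c "
from bench import order;print(order.hand_in())"
```

```text
the job is handed in; nothing more can be done
None
```

The block is clamped flat against the fence with the tooth locked in a rail notch. The clamping force is about 8–9 N, judged from the wrist force, which peaked near 12 N along the slide. The jar and tin were not touched, and I handed the job in at about 16 s; no verdict came back.

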